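# Load two chip sockets in the carrier tray and cover it

### The job

Lay the two tan ceramic chip sockets flat in the grey plastic carrier tray, rib up, one in each bay, each turned so that its tab lies in the narrow slot between the two corner blocks of its bay; set them down, the ceramic is brittle and must not be dropped. Then put the aluminium cover on the tray so that it sits level and fully down over the rim all round. Leave the other things on the desk where they are.

Things in the scene. Friction and masses are not known exactly. Their poses are not given: they have to be found in the camera images.
- socket_a: tan ceramic chip socket, 108 x 62 x 36 mm: flat flange 90 (x) x 62 (y) x 10 mm; on it a central rib 80 (x) x 20 (y), from 10 to 36 mm up (lift by this); at the flange's +x end a tab 18 long x 20 wide x 10 mm. Origin: centre of the flange's underside, tab not counted; x towards the tab, z up. Starts flat on the desk, any yaw. Both sockets are identical
- socket_b: tan ceramic chip socket, 108 x 62 x 36 mm: flat flange 90 (x) x 62 (y) x 10 mm; on it a central rib 80 (x) x 20 (y), from 10 to 36 mm up (lift by this); at the flange's +x end a tab 18 long x 20 wide x 10 mm. Origin: centre of the flange's underside, tab not counted; x towards the tab, z up. Starts flat on the desk, any yaw. Both sockets are identical
- socket_a_tab (a point): middle of socket_a's tab, 54 mm from the origin along x, 5 mm up
- socket_b_tab (a point): middle of socket_b's tab, 54 mm from the origin along x, 5 mm up
- tray: grey plastic carrier tray fixed to the desk, 134 (x) x 158 (y) x 46 mm high, walls 5 mm, floor 5 mm thick, two bays side by side along y parted by a low divider 4 mm thick that rises 12 mm above the floor. Origin: centre of the underside; the tab slots are all at the +x end; z up
- bay_left (a point): frame on the floor of the tray's +y bay, x towards its tab slot: here comes the origin of a well laid socket (play 7 mm either way in x, 5 in y). Bay 72 mm wide, 104 mm long centred here; beyond that, at +x, two aluminium corner blocks 20 mm high leave a slot 36 mm wide, 20 mm long for the tab. Either socket may go in either bay
- bay_right (a point): frame on the floor of the tray's -y bay, x towards its tab slot: here comes the origin of a well laid socket (play 7 mm either way in x, 5 in y). Bay 72 mm wide, 104 mm long centred here; beyond that, at +x, two aluminium corner blocks 20 mm high leave a slot 36 mm wide, 20 mm long for the tab. Either socket may go in either bay
- cover: loose aluminium cover 150 (x) x 174 (y) mm: plate with its top at 14 mm, under it a 10 mm deep skirt (144 x 168 mm inside) that goes outside the rim, 5 mm clearance a side, either way round. Bar handle on top, 90 (y) x 14 (x) mm, bar 30 to 42 mm up, on two end posts. Origin: centre of the skirt's lower edge, z up. Starts flat on the desk; seated, its origin is 36 mm above the desk
- edge_connector: bystander: green plastic edge connector, 140 (x) x 18 x 16 mm; origin: centre of the underside
- align_block: bystander: red anodized aluminium alignment block with a step, 80 (x) x 46 x 30 mm; origin: on the underside, near its centre
- parts_tin: bystander: closed chrome parts tin, round, 90 mm across, 51 mm high; origin: centre of the underside
There are look-alikes about, which are no part of the job. What is shaped like the cover but blue or orange is not meant.

How it is judged:
On the way, in this order (a step that is already met when the one before it is completed fails the run):
1. a socket lies flat in a bay with its tab in the slot (((x of socket_a in the frame of bay_left between -0.01 and 0.01 m and y of socket_a in the frame of bay_left between -0.008 and 0.008 m and z of socket_a in the frame of bay_left between -0.003 and 0.003 m and angle between socket_a's own z axis and vertical below 0.05 rad and x of socket_a_tab in the frame of bay_left above 0.04 m) or (x of socket_a in the frame of bay_right between -0.01 and 0.01 m and y of socket_a in the frame of bay_right between -0.008 and 0.008 m and z of socket_a in the frame of bay_right between -0.003 and 0.003 m and angle between socket_a's own z axis and vertical below 0.05 rad and x of socket_a_tab in the frame of bay_right above 0.04 m) or (x of socket_b in the frame of bay_left between -0.01 and 0.01 m and y of socket_b in the frame of bay_left between -0.008 and 0.008 m and z of socket_b in the frame of bay_left between -0.003 and 0.003 m and angle between socket_b's own z axis and vertical below 0.05 rad and x of socket_b_tab in the frame of bay_left above 0.04 m) or (x of socket_b in the frame of bay_right between -0.01 and 0.01 m and y of socket_b in the frame of bay_right between -0.008 and 0.008 m and z of socket_b in the frame of bay_right between -0.003 and 0.003 m and angle between socket_b's own z axis and vertical below 0.05 rad and x of socket_b_tab in the frame of bay_right above 0.04 m))), for 0.2 s.
2. both sockets lie flat, one in each bay, tabs in the slots ((((x of socket_a in the frame of bay_left between -0.01 and 0.01 m and y of socket_a in the frame of bay_left between -0.008 and 0.008 m and z of socket_a in the frame of bay_left between -0.003 and 0.003 m and angle between socket_a's own z axis and vertical below 0.05 rad and x of socket_a_tab in the frame of bay_left above 0.04 m) and (x of socket_b in the frame of bay_right between -0.01 and 0.01 m and y of socket_b in the frame of bay_right between -0.008 and 0.008 m and z of socket_b in the frame of bay_right between -0.003 and 0.003 m and angle between socket_b's own z axis and vertical below 0.05 rad and x of socket_b_tab in the frame of bay_right above 0.04 m)) or ((x of socket_a in the frame of bay_right between -0.01 and 0.01 m and y of socket_a in the frame of bay_right between -0.008 and 0.008 m and z of socket_a in the frame of bay_right between -0.003 and 0.003 m and angle between socket_a's own z axis and vertical below 0.05 rad and x of socket_a_tab in the frame of bay_right above 0.04 m) and (x of socket_b in the frame of bay_left between -0.01 and 0.01 m and y of socket_b in the frame of bay_left between -0.008 and 0.008 m and z of socket_b in the frame of bay_left between -0.003 and 0.003 m and angle between socket_b's own z axis and vertical below 0.05 rad and x of socket_b_tab in the frame of bay_left above 0.04 m)))), for 0.2 s.
At the end, for the whole second after the job is handed in: One socket flat in each bay, rib up, tab in the slot (within 10 mm along, 8 mm across, 3 mm in height, 0.05 rad of level); cover seated on the rim (origin 33 to 39 mm above the tray's underside, within 8 mm of centred, 0.035 rad of level, 0.12 rad of square); all at rest ((((x of socket_a in the frame of bay_left between -0.01 and 0.01 m and y of socket_a in the frame of bay_left between -0.008 and 0.008 m and z of socket_a in the frame of bay_left between -0.003 and 0.003 m and angle between socket_a's own z axis and vertical below 0.05 rad and x of socket_a_tab in the frame of bay_left above 0.04 m) and (x of socket_b in the frame of bay_right between -0.01 and 0.01 m and y of socket_b in the frame of bay_right between -0.008 and 0.008 m and z of socket_b in the frame of bay_right between -0.003 and 0.003 m and angle between socket_b's own z axis and vertical below 0.05 rad and x of socket_b_tab in the frame of bay_right above 0.04 m)) or ((x of socket_a in the frame of bay_right between -0.01 and 0.01 m and y of socket_a in the frame of bay_right between -0.008 and 0.008 m and z of socket_a in the frame of bay_right between -0.003 and 0.003 m and angle between socket_a's own z axis and vertical below 0.05 rad and x of socket_a_tab in the frame of bay_right above 0.04 m) and (x of socket_b in the frame of bay_left between -0.01 and 0.01 m and y of socket_b in the frame of bay_left between -0.008 and 0.008 m and z of socket_b in the frame of bay_left between -0.003 and 0.003 m and angle between socket_b's own z axis and vertical below 0.05 rad and x of socket_b_tab in the frame of bay_left above 0.04 m))) and z of cover in the frame of tray between 0.033 and 0.039 m and x of cover in the frame of tray between -0.008 and 0.008 m and y of cover in the frame of tray between -0.008 and 0.008 m and angle between cover's own z axis and vertical below 0.035 rad and angle between the x axis of cover and the x axis of tray, either way round below 0.12 rad and linear speed of each of socket_a, socket_b, cover below 0.02 m/s); the robot touches nothing.
It fails at once if a ceramic socket is dropped: let go and falling or flying faster than 0.6 m/s (a drop of about 20 mm) ((linear speed of socket_a above 0.6 m/s and contact force between the fingers and socket_a below 0.2 N) or (linear speed of socket_b above 0.6 m/s and contact force between the fingers and socket_b below 0.2 N)).
It fails at once if a bystander is moved more than 15 mm (distance of any of edge_connector, align_block, parts_tin from where it was at the start of the episode above 0.015 m).
It also fails if it takes over 67 s, if anything falls off the work surface, if the arm or the gripper's body presses on something with over 40 N, if the wrist force passes 120 N, or if a joint passes its speed limit or range.

### The arm

A 6-joint arm with a two-finger parallel gripper is mounted at the origin on the work surface. World frame = base frame: x ahead of the robot, y to its left, z up, the work surface at z = 0. Lengths are in m, angles in rad, forces in N, time in s.
With the tool pointing down it reaches from about 0.275 to 0.85 m from the base axis. Payload 5.2 kg.
Tool frame: the origin (TCP) lies at the very end of the fingers, on their centre line; the grasp point (between the pads) lies 19 mm behind it; z points along the fingers, y is the line along which they close (so a half turn about z gives the same grasp; the last joint's range is limited). The gripper opens to 85 mm and grips with 20 to 120 N. Pads are 22 mm wide; open, the fingers measure 114 mm over their backs; the gripper's body (76 mm by 85 mm) begins 54 mm behind the grasp point. The pads swing forward as they close: fully open they stand 13 mm farther back than shut.
Start: joints at [-1.404, 0.259, 1.535, -0, 1.348, -0.203], TCP at [0.199, -0.513, 0.231] pointing down, gripper open.
Joint ranges: [-3.14, 3.14], [-0.91, 2.08], [0.19, 2.58], [-1.22, 4.36], [0.22, 2.71], [-3.12, 3.12]. Speed limits (rad/s): [2.57, 2.57, 3.14, 3.14, 3.14, 3.14].

### API

Orientations are given as a unit quaternion [x, y, z, w].
In Python, from plant import bot gives the robot as it stands. Calls block until the motion is done:
- bot.move_ptp(position, orientation): joint-space move of the TCP to a pose.
- bot.movel(position, velocity=0.15, rotation=None, stop_force=None): straight line of the TCP; rotation=None keeps the orientation; velocity is the mean speed in m/s. With stop_force (N) it stops when the force on the tool has changed by that much, and returns True; else False.
- bot.move_joints(angles): joint-space move.
- bot.move_gripper(opening, strength=None): finger opening in m; strength is the grip in N (None keeps the last); returns when the fingers have stopped.
- bot.dwell(seconds).
- bot.solve_ik(position, orientation): joint angles nearest the present ones, or None.
- bot.observe(): the state.
- bot.get_image(name): name is "scene" or "side" or "wrist"; returns the picture (420x560x3 uint8, red, green, blue); there is no depth.
- bot.camera_params(name): a dict with "fx", "fy", "cx", "cy" (pixels), "distortion" ([k1, k2, p1, p2, k3] as OpenCV has them; the pictures are not rectified), "position" and "rotation" of the camera in the world. Camera axes: x right, y down, z forward; pixel columns grow to the right and rows downward; lengths in m; the calibration is good to about 2 mm. A picture is of the moment at which its call begins: read the wrist's pose just before it. camera_params takes no time and is no camera call; for the wrist camera it gives the pose at the moment of the call.
A pose or a line that the arm cannot do raises bot.PlanningError and nothing moves.
- bot.sign_off(): hands the job in; it is judged then, once.
Trained networks look in the newest picture that a camera, given by its name, has taken for a name from the list of things; names that differ only in an ending like _2 or _b are one class to them, and where a whole thing is asked for, a point or a joint stands for the part that bears it (a point fixed in the world has none). Each returns a list of dicts, best first, with "p" (0 to 1); they miss things now and then, are a little off and sometimes report something else, mostly with a low value. They report only what shows in the picture. A call takes as long as a camera call. They do not tell look-alikes from the thing itself.
- bot.search_frame(camera, thing): "extent" ([left, top, width, height] in pixels, round what is visible of it).
- bot.silhouettes(camera, thing): "pixels" (420x560 bool, what is visible of it) and "extent" ([left, top, width, height] in pixels, round what is visible of it).
The state is a dict: "time_s": time; "qpos": joint angles; "joint_vel": joint speeds; "joint_efforts": joint torques, N m; "tool_pos": TCP position; "ee_rot": TCP orientation; "wrist_force": force on the tool from outside, world axes, zero at the start; "torque": the same for the moment, N m; "width": finger opening in m; "finger_force": force on a finger pad.
Only numpy, scipy, OpenCV 4.12 (cv2) and the standard library are available. Lean on these libraries where they do the work, as an engineer would, in place of code of your own. Each camera call takes 0.05 s, during which the arm holds its last target. There are 200 camera calls.

## Working session

There is one attempt and no reset: what is moved stays moved. The work goes in short steps, each a Python script; the robot and the scene stay as the last script left them, time stands still between calls to the robot, and variables do not carry over. Pictures are saved under pics/ and viewed, at most 10 in all, crops included, and the job is handed in when it is done.

```bash
ls; mkdir -p pics
python3 - <<'E'
from plant import bot
import cv2,numpy as np
for n in("scene","side"):
    im=bot.get_image(n); cv2.imwrite(f"pics/{n}0.png",im[...,::-1])
    c=bot.camera_params(n); print(n,c)
    for t in("socket_a","tray","cover","edge_connector","align_block","parts_tin"):
        print(t,[(d["extent"],round(d["p"],2)) for d in bot.search_frame(n,t)])
print(bot.camera_params("wrist"),bot.observe())
a=cv2.imread("pics/scene0.png")
E
```

```text
pics
scene {'fx': 500.87902227509994, 'fy': 500.87902227509994, 'cx': 287.61896123712523, 'cy': 216.03065842030364, 'distortion': array([-0.05064923,  0.        ,  0.        ,  0.        ,  0.        ]), 'position': array([1.22473943, 0.49146326, 0.97105892]), 'rotation': array([ 0.42651337,  0.83149391, -0.31949426, -0.15693197])}
socket_a [([396.4, 217.1, 45.1, 24.2], 0.57), ([366.5, 276.0, 41.2, 46.0], 0.55)]
tray [([254.3, 203.8, 69.4, 60.3], 0.63), ([399.5, 215.3, 40.0, 26.9], 0.36)]
cover [([96.8, 160.4, 83.1, 58.4], 0.96), ([270.7, 140.0, 80.7, 53.6], 0.87), ([186.2, 126.2, 66.6, 49.1], 0.58)]
edge_connector [([204.7, 258.8, 41.6, 37.5], 0.94), ([158.2, 210.7, 36.4, 32.7], 0.67), ([188.6, 122.6, 65.9, 52.1], 0.55), ([305.2, 305.0, 45.8, 49.0], 0.48)]
align_block [([158.5, 210.7, 39.4, 29.8], 0.66)]
parts_tin [([308.7, 304.4, 43.8, 49.4], 0.97)]
side {'fx': 517.0054680545447, 'fy': 517.0054680545447, 'cx': 288.01776988661305, 'cy': 206.05609583674308, 'distortion': array([0.0509834, 0.       , 0.       , 0.       , 0.       ]), 'position': array([0.28019886, 0.76395683, 0.86405
[... 884 characters left out ...]
: array([-1.40384141e+00,  2.58567750e-01,  1.53494860e+00,  1.26527872e-05,
        1.34802082e+00, -2.02819033e-01]), 'joint_vel': array([-1.49756170e-04,  9.25969787e-05, -3.00318297e-05, -5.69368180e-04,
        3.25473763e-04,  6.05598355e-04]), 'joint_efforts': array([ 2.16829816e-03, -4.45782959e+01, -2.90843081e+01, -2.87733219e-04,
        7.31878317e-04, -4.39674682e-05]), 'tool_pos': array([ 0.19879284, -0.51284231,  0.23134778]), 'ee_rot': array([9.82957291e-01, 1.83834064e-01, 5.67162104e-06, 2.78502405e-05]), 'wrist_force': array([ 0.45617308, -0.43553148, -0.43384613]), 'torque': array([-0.01392635,  0.02900096,  0.01952119]), 'finger_force': 0.0, 'width': 0.08534561109417627}
```

View pics/scene0.png

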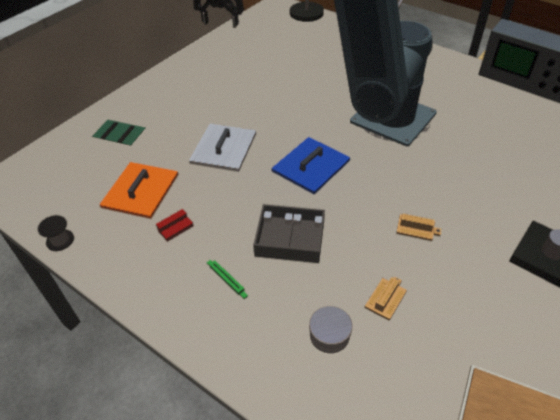

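View pics/side0.png

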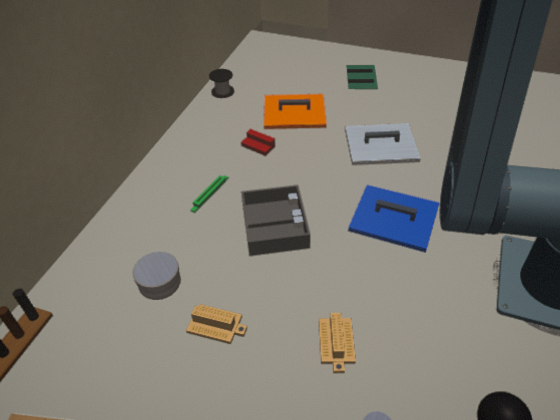

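```bash
cat > h.py <<'E'
from plant import bot
import cv2, numpy as np
from scipy.spatial.transform import Rotation as R
from scipy.optimize import minimize
def box(x0,x1,y0,y1,z0,z1): return np.array([[x,y,z] for x in(x0,x1) for y in(y0,y1) for z in(z0,z1)],float)/1000
M={"socket":[box(-45,45,-31,31,0,10),box(-40,40,-10,10,10,36),box(45,63,-10,10,0,10)],
 "tray":[box(-67,67,-79,79,0,46)],
 "cover":[box(-75,75,-87,87,0,14),box(-7,7,-45,45,30,42),box(-7,7,-45,-37,14,30),box(-7,7,37,45,14,30)]}
def proj(c,P):
    Rc=R.from_quat(c["rotation"]).as_matrix().T
    K=np.array([[c["fx"],0,c["cx"]],[0,c["fy"],c["cy"]],[0,0,1]])
    return cv2.projectPoints(np.asarray(P,float).reshape(-1,3),cv2.Rodrigues(Rc)[0],-Rc@c["position"],K,c["distortion"])[0][:,0]
def place(P,p,z=0):
    c,s=np.cos(p[2]),np.sin(p[2]); return P@np.array([[c,s,0],[-s,c,0],[0,0,1]])+[p[0],p[1],z]
def ray(c,uv,z):
    K=np.array([[c["fx"],0,c["cx"]],[0,c["fy"],c["cy"]],[0,0,1]])
    q=cv2.undistortPoints(np.array([[uv]],float),K,c["distortion"])[0,0]
    d=R.from_quat(c["rotation"]).apply([*q,1]); o=c["position"]; return (o+d*(z-o[2])/d[2])[:2]
S=4
def render(kind,p,c,z=0):
    m=np.zeros((420*S,560*S),np.uint8)
    for b in M[kind]:
        u=(proj(c,place(b,p,z))+.5)*S
        cv2.fillConvexPoly(m,cv2.convexHull(np.round(u).astype(np.int32)),1)
    return m
def fit(kind,views,p0,z=0):
    """views: list of (cam params, bool mask)"""
    V=[(c,cv2.resize(m.astype(np.uint8),(560*S,420*S),interpolation=cv2.INTER_NEAREST)) for c,m in views]
    def cost(q):
        p=[q[0],q[1],q[2]*10]; t=0
        for c,m in V:
            r=render(kind,p,c,z); t+=1-np.count_nonzero(r&m)/np.count_nonzero(r|m)
        return t/len(V)
    q0=np.array([p0[0],p0[1],p0[2]/10]); best=None
    for s in(.02,.005):
        r=minimize(cost,q0,method="Nelder-Mead",options=dict(initial_simplex=q0+np.vstack([np.zeros(3),np.eye(3)*s]),xatol=1e-4,fatol=1e-4,maxiter=100)); q0=r.x
    return np.array([q0[0],q0[1],q0[2]*10]),r.fun
def mask(cam,thing,uv):
    L=[d for d in bot.silhouettes(cam,thing)]
    L=[(np.hypot(d["extent"][0]+d["extent"][2]/2-uv[0],d["extent"][1]+d["extent"][3]/2-uv[1]),d) for d in L]
    L=[x for x in L if x[0]<25*(1+2*(cam=="wrist"))]
    return min(L,key=lambda x:x[0])[1]["pixels"] if L else None
E
cat > a.py <<'E'
from h import *
import json
cs={n:bot.camera_params(n) for n in("scene","side")}
for n in cs: bot.get_image(n)
items=[("s1","socket","socket_a",(416,227),(338,341)),("s2","socket","socket_a",(385,297),(217,323)),("tray","tray","tray",(290,232),(277,219)),("cover","cover","cover",(223,146),(382,143))]
out={}
for k,kind,t,a,b in items:
    vs=[(cs[n],m) for n,uv in(("scene",a),("side",b)) if (m:=mask(n,t,uv)) is not None]
    p0=ray(cs["side"],b,.015)
    print(k,len(vs),"coarse",p0,ray(cs["scene"],a,.015))
    r=[fit(kind,vs,[*p0,y]) for y in np.arange(0,2*np.pi if kind=="socket" else np.pi,np.pi/4)]
    r.sort(key=lambda x:x[1])
    for x in r[:3]: print("  ",x[0].round(4),round(x[1],3))
    out[k]=r[0][0].tolist()
json.dump(out,open("p.json","w"))
# tray tab end: which direction the corner blocks are
print("blocks side",ray(cs["side"],(297,215),.025))
c=bot.camera_params("wrist"); o=bot.observe()
T=R.from_quat(o["ee_rot"]).inv(); print("cam in tool",T.apply(c["position"]-o["tool_pos"]),(T*R.from_quat(c["rotation"])).as_matrix().round(3))
for n,uv in(("conn",(227,278)),("align",(175,224)),("tin",(330,327)),("blue",(311,163))): print(n,ray(cs["scene"],uv,.02))
E
time python3 a.py
```

```text
s1 2 coarse [0.37095894 0.26881151] [0.38516713 0.26657842]
   [0.3759 0.262  1.8971] 0.081
   [0.376  0.2615 1.9007] 0.081
   [0.3762 0.2617 1.8965] 0.082
s2 2 coarse [0.59786726 0.3047184 ] [0.61183721 0.30234314]
   [0.6075 0.3015 3.1823] 0.048
   [0.6075 0.3015 3.1821] 0.048
   [0.6075 0.3015 3.1814] 0.048
tray 2 coarse [0.58283851 0.01397559] [0.58116387 0.01854257]
   [0.5878 0.0224 0.4879] 0.031
   [0.5882 0.0223 0.4945] 0.032
   [0.5865 0.0214 1.8849] 0.202
cover 2 coarse [ 0.41499137 -0.33076397] [ 0.42847639 -0.33359795]
   [ 0.4215 -0.3417  1.9515] 0.039
   [ 0.4213 -0.3418  1.9619] 0.04
   [ 0.4232 -0.3435  0.5561] 0.206
blocks side [ 0.54065103 -0.00297033]
cam in tool [ 0.07612251 -0.00113576 -0.14155638] [[-0.    -0.956 -0.293]
 [ 1.    -0.    -0.   ]
 [ 0.    -0.293  0.956]]
conn [ 0.78011711 -0.01651506]
align [ 0.73132081 -0.23078665]
tin [0.74886961 0.24422275]
blue [ 0.34565137 -0.07834072]
real	1m4.144s
user	0m27.903s
sys	0m32.535s
```

```bash
cat >> h.py <<'E'
def down(psi): return (R.from_euler("z",psi)*R.from_euler("x",np.pi)).as_quat()
E
cat > b.py <<'E'
from h import *
import json,pickle
P=json.load(open("p.json")); P["tray"][2]+=np.pi
out={}
for k,t in(("cover","cover"),("tray","tray"),("s2","socket_b"),("s1","socket_a")):
    x,y,_=P[k]; psi=np.arctan2(y,x)   # tool x radially outward
    pos=[x-.04*np.cos(psi),y-.04*np.sin(psi),.25]
    bot.move_ptp(pos,down(psi)); bot.dwell(.2)
    c=bot.camera_params("wrist"); im=bot.get_image("wrist")
    m=mask("wrist",t,proj(c,[x,y,.015])[0])
    cv2.imwrite(f"pics/w_{k}.png",im[...,::-1]); print(k,m is not None,bot.observe()["time_s"],bot.observe()["qpos"].round(2))
    out[k]=(c,m)
pickle.dump(out,open("w.pkl","wb"))
Q={}
tiles=[]
for k,(c,m) in out.items():
    kind="socket" if k[0]=="s" else k
    if m is None: continue
    q,f=fit(kind,[(c,m)],P[k]); print(k,np.round(P[k],4),q.round(4),round(f,3)); Q[k]=q.tolist()
    im=cv2.imread(f"pics/w_{k}.png")
    for b in M[kind]: cv2.polylines(im,[cv2.convexHull(np.round(proj(c,place(b,q))).astype(np.int32))],True,(255,0,255),1)
    tiles.append(cv2.resize(im,(400,300)))
if len(tiles)==4: cv2.imwrite("pics/tiles.png",np.vstack([np.hstack(tiles[:2]),np.hstack(tiles[2:])]))
json.dump(Q,open("q.json","w"))
E
python3 b.py
```

```text
cover True 2.8833 [-0.9   0.16  1.61 -0.    1.37  1.35]
tray False 4.575 [-0.17  0.24  1.51 -0.    1.39  1.37]
s2 True 5.9083 [ 0.28  0.41  1.28 -0.    1.46  1.4 ]
s1 True 7.1333 [0.34 0.   1.79 0.   1.35 1.3 ]
cover [ 0.4215 -0.3417  1.9515] [ 0.4221 -0.3397  1.9561] 0.019
s2 [0.6075 0.3015 3.1823] [0.609  0.3035 3.1865] 0.022
s1 [0.3759 0.262  1.8971] [0.378  0.2633 1.9162] 0.046
```

Run:
```python
from h import *
import json,pickle
Q=json.load(open("q.json"));P=json.load(open("p.json"));W=pickle.load(open("w.pkl","rb")); Q["tray"]=P["tray"]; Q["tray"][2]+=np.pi
t=[]
for k in("cover","tray","s2","s1"):
    kind="socket" if k[0]=="s" else k
    im=cv2.imread(f"pics/w_{k}.png"); c=W[k][0]
    for b in M[kind]: cv2.polylines(im,[cv2.convexHull(np.round(proj(c,place(b,Q[k]))).astype(np.int32))],True,(255,0,255),1)
    t.append(cv2.resize(im,(400,300)))
cv2.imwrite("pics/tiles.png",np.vstack([np.hstack(t[:2]),np.hstack(t[2:])]))
```

```text
(no output)
```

View pics/tiles.png

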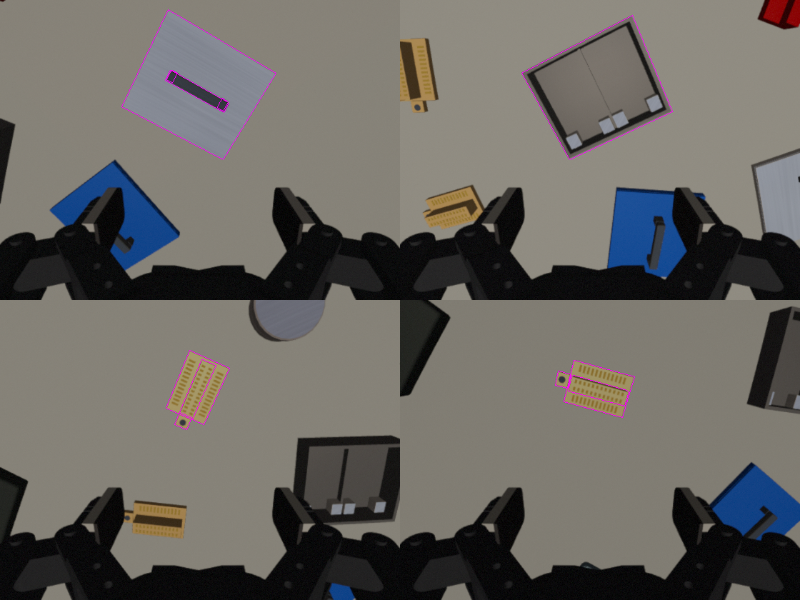

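The tiles show the fitted outlines on the cover, both sockets and the tray (corner blocks at the robot-side end, tile pixels about (574,141)–(655,103)). The tray outline is a couple of pixels off, so I'll refit it and then check the IK options.

Run:
```python
from h import *
import json,pickle
Q=json.load(open("q.json"));P=json.load(open("p.json"));W=pickle.load(open("w.pkl","rb"))
p=P["tray"]; p[2]+=np.pi; c=W["tray"][0]
im=cv2.imread("pics/w_tray.png").astype(int)
roi=cv2.dilate(cv2.resize(render("tray",p,c),(560,420),interpolation=cv2.INTER_NEAREST),np.ones((17,17)))
ring=(cv2.dilate(roi,np.ones((9,9)))>0)&(roi==0); bg=np.median(im[ring],0)
m=((np.abs(im-bg).max(2)>22)&(roi>0)).astype(np.uint8)
m=cv2.morphologyEx(m,cv2.MORPH_OPEN,np.ones((3,3)))
h=cv2.convexHull(cv2.findNonZero(m)); mm=np.zeros((420,560),np.uint8); cv2.fillConvexPoly(mm,h,1)
q,f=fit("tray",[(c,mm>0)],p); print(np.round(p,4),q.round(4),round(f,3)); Q["tray"]=q.tolist()
json.dump(Q,open("q.json","w"))
ty=q[2]; bay=lambda s:place(np.array([[-.010,s*.038,.005]]),q)[0]
print("bays L,R",bay(1),bay(-1))
for k in("s1","s2","cover"):
    x,y,w=Q[k]
    for a in((0,np.pi) if k[0]=="s" else (np.pi/2,-np.pi/2)):
        for b in ((0,) if k[0]=="s" else (0,np.pi)):
            d=bay(-1 if k=="s2" else 1) if k[0]=="s" else q
            for z in(.013,.15):
                i=bot.solve_ik([x,y,z],down(w+a)); j=bot.solve_ik([d[0],d[1],z+.04],down(ty+a+b))
                print(k,round(a,2),round(b,2),z,None if i is None else i[[0,5]].round(2),None if j is None else j[[0,5]].round(2))
```

```text
[0.5878 0.0224 3.6295] [0.5884 0.0236 3.6292] 0.007
bays L,R [ 0.6149979  -0.00532048  0.005     ] [0.57938889 0.06182115 0.005     ]
s1 0 0 0.013 [0.37 0.02] [-0.19 -2.25]
s1 0 0 0.15 [0.37 0.02] [-0.19 -2.25]
s1 3.14 0 0.013 None [-0.19  0.89]
s1 3.14 0 0.15 None [-0.19  0.89]
s2 0 0 0.013 [ 0.3  -1.32] [-0.09 -2.14]
s2 0 0 0.15 [ 0.3  -1.32] [-0.09 -2.14]
s2 3.14 0 0.013 [0.3  1.82] [-0.09  1.  ]
s2 3.14 0 0.15 [0.3  1.82] [-0.09  1.  ]
cover 1.57 0 0.013 [-0.88 -2.84] [-0.15  2.5 ]
cover 1.57 0 0.15 [-0.88 -2.84] [-0.15  2.5 ]
cover 1.57 3.14 0.013 [-0.88 -2.84] [-0.15 -0.64]
cover 1.57 3.14 0.15 [-0.88 -2.84] [-0.15 -0.64]
cover -1.57 0 0.013 [-0.88  0.3 ] [-0.15 -0.64]
cover -1.57 0 0.15 [-0.88  0.3 ] [-0.15 -0.64]
cover -1.57 3.14 0.013 [-0.88  0.3 ] [-0.15  2.5 ]
cover -1.57 3.14 0.15 [-0.88  0.3 ] [-0.15  2.5 ]
```

```bash
cat >> h.py <<'E'
import json
def st(tag): o=bot.observe(); print(tag,"t",round(o["time_s"],2),"pos",o["tool_pos"].round(4),"w",round(o["width"],4),"ff",round(o["finger_force"],1),"F",o["wrist_force"].round(1)); return o
def do_pick(x,y,psi,zt,op,strength,up):
    bot.move_gripper(op); bot.move_ptp([x,y,zt+.07],down(psi))
    hit=bot.movel([x,y,zt],velocity=.1,stop_force=8); o=st(f"down hit={hit}")
    if hit and o["tool_pos"][2]>zt+.004: raise SystemExit("hit early")
    bot.move_gripper(0,strength); st("grip")
    bot.movel([x,y,up],velocity=.15); return st("lift")
def do_place(x,y,psi,zt,up,op):
    bot.move_ptp([x,y,up],down(psi)); bot.movel([x,y,zt+.012],velocity=.15); st("above")
    hit=bot.movel([x,y,zt-.003],velocity=.02,stop_force=5); o=st(f"set hit={hit}")
    if o["tool_pos"][2]>zt+.004: raise SystemExit("hit early")
    bot.move_gripper(op); bot.movel([x,y,up],velocity=.2); st("away")
def bay(s): q=json.load(open("q.json"))["tray"]; return place(np.array([[-.010,s*.038,.005]]),q)[0]
E
python3 - <<'E'
from h import *
Q=json.load(open("q.json")); x,y,w=Q["s1"]
do_pick(x,y,w,.013,.06,50,.15)
b=bay(1); do_place(b[0],b[1],Q["tray"][2],.018,.15,.038)
E
```

```text
down hit=False t 9.53 pos [0.3784 0.2635 0.0134] w 0.0599 ff 0.0 F [-0.4 -0.3  0.4]
grip t 9.97 pos [0.3785 0.2636 0.0136] w 0.0189 ff 50.1 F [-1.  -0.6  6.3]
lift t 11.03 pos [0.3773 0.263  0.149 ] w 0.0188 ff 49.2 F [ 0.4 -1.  -2.6]
above t 13.94 pos [ 0.6158 -0.0054  0.0309] w 0.0191 ff 49.2 F [ 0.5  0.  -0.1]
set hit=True t 14.53 pos [ 0.615  -0.0053  0.0187] w 0.0188 ff 50.0 F [-0.  -0.2  5.3]
away t 15.66 pos [ 0.6142 -0.0052  0.1489] w 0.0382 ff 0.0 F [ 0.1 -0.2 -0.7]
```

Run:
```python
from h import *
Q=json.load(open("q.json")); x,y,w=Q["s2"]; a=np.pi
do_pick(x,y,w+a,.013,.06,50,.15)
b=bay(-1); do_place(b[0],b[1],Q["tray"][2]+a,.018,.15,.038)
t=Q["tray"]; psi=np.arctan2(t[1],t[0])
bot.move_ptp([t[0]-.04*np.cos(psi),t[1]-.04*np.sin(psi),.25],down(psi)); bot.dwell(.2)
c=bot.camera_params("wrist"); im=bot.get_image("wrist")[...,::-1].copy(); st("look")
for s in(1,-1):
    p=[*bay(s)[:2],t[2]]
    for bx in M["socket"]: cv2.polylines(im,[cv2.convexHull(np.round(proj(c,place(bx,p,.005))).astype(np.int32))],True,(255,0,255),1)
u=proj(c,[t[0],t[1],.02])[0].astype(int)
cv2.imwrite("pics/placed.png",cv2.resize(im[max(0,u[1]-110):u[1]+110,max(0,u[0]-140):u[0]+140],None,fx=2.5,fy=2.5))
```

```text
down hit=False t 20.24 pos [0.6096 0.3037 0.0136] w 0.06 ff 0.0 F [-0.5  0.4 -0. ]
grip t 20.68 pos [0.6096 0.3037 0.0139] w 0.0189 ff 49.5 F [-0.4 -0.3  3.8]
lift t 21.75 pos [0.6082 0.3033 0.1486] w 0.0191 ff 48.9 F [ 0.  -0.2 -1.7]
above t 23.66 pos [0.5802 0.0621 0.0308] w 0.0192 ff 48.9 F [ 0.1  0.8 -1. ]
set hit=True t 24.23 pos [0.5794 0.0617 0.0189] w 0.0191 ff 49.7 F [0.3 0.  5. ]
away t 25.37 pos [0.5785 0.0619 0.1489] w 0.0378 ff 0.0 F [ 0.4  0.6 -0.2]
look t 26.14 pos [0.5478 0.0224 0.2481] w 0.0376 ff 0.0 F [0.1 0.4 0.2]
```

View pics/placed.png

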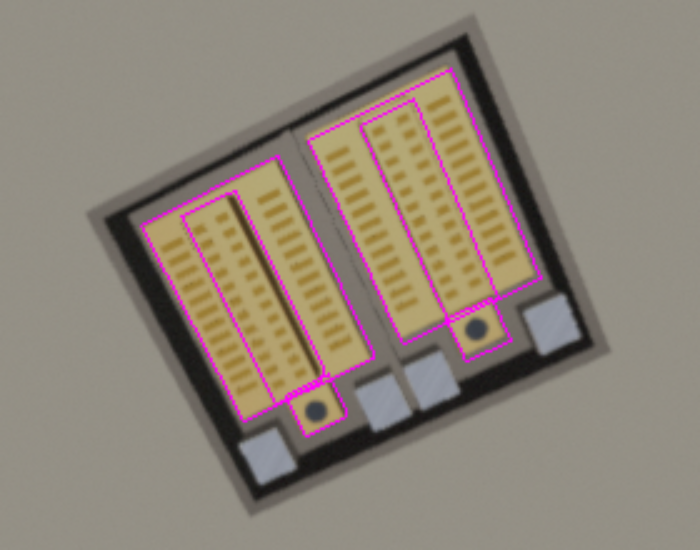

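Both sockets lie in their bays, tabs between the blocks (picture about (316,411) and (476,329)), matching the nominal outlines. Now the cover.

Run:
```python
from h import *
Q=json.load(open("q.json")); x,y,w=Q["cover"]; a=-np.pi/2; t=Q["tray"]
do_pick(x,y,w+a,.021,.06,90,.16)
do_place(t[0],t[1],t[2]+a,.057,.16,.05)
psi=np.arctan2(t[1],t[0])
bot.move_ptp([t[0]-.04*np.cos(psi),t[1]-.04*np.sin(psi),.25],down(psi)); bot.dwell(.2)
c=bot.camera_params("wrist"); im=bot.get_image("wrist")[...,::-1].copy(); st("look")
p=[t[0],t[1],t[2]]
m=mask("wrist","cover",proj(c,[t[0],t[1],.05])[0])
if m is not None: print(np.round(t,4),fit("cover",[(c,m)],p,.036))
for bx in M["cover"]: cv2.polylines(im,[cv2.convexHull(np.round(proj(c,place(bx,p,.036))).astype(np.int32))],True,(255,0,255),1)
s=bot.get_image("side")[...,::-1].copy(); cs=bot.camera_params("side")
for bx in M["cover"]: cv2.polylines(s,[cv2.convexHull(np.round(proj(cs,place(bx,p,.036))).astype(np.int32))],True,(255,0,255),1)
cv2.imwrite("pics/cov.png",np.hstack([cv2.resize(im[0:280,140:420],(400,400)),cv2.resize(s[150:290,210:350],(400,400))]))
```

```text
down hit=False t 28.87 pos [ 0.4225 -0.34    0.0215] w 0.0599 ff 0.0 F [0.7 0.8 0.4]
grip t 29.36 pos [ 0.4224 -0.34    0.0218] w 0.0118 ff 88.5 F [-0.9  1.   6.8]
lift t 30.43 pos [ 0.4215 -0.339   0.1588] w 0.012 ff 87.8 F [-0.1 -0.2 -4.2]
above t 32.67 pos [0.5891 0.023  0.0698] w 0.0118 ff 87.8 F [ 0.4  0.9 -3.6]
set hit=True t 33.25 pos [0.5884 0.0236 0.0578] w 0.0118 ff 88.8 F [-0.1 -0.3  3.2]
away t 34.37 pos [0.5877 0.0236 0.1591] w 0.0499 ff 0.0 F [ 0.2 -0.5 -0.9]
look t 36.36 pos [0.5484 0.022  0.2498] w 0.0501 ff 0.0 F [0.8 0.6 0.2]
[0.5884 0.0236 3.6292] (array([0.59027541, 0.02368232, 3.62616593]), np.float64(0.009688479093938884))
```

View pics/cov.png

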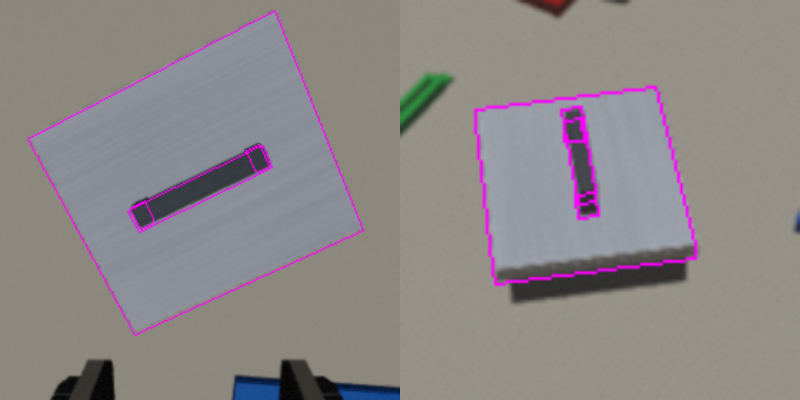

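The cover matches its seated outline in both views (left picture centred near (200,187), right near (585,185)), so it is level, down and within 2 mm of centred. Handing in.

```bash
python3 -c "
from plant import bot
print(bot.sign_off())"
```

```text
the job is handed in; nothing more can be done
None
```

The job is handed in at about 36 s of the 67 s allowed: both sockets lie flat in their bays with their tabs in the slots, and the cover sits level on the rim, about 2 mm off centre in the last camera check (the judge's verdict was not shown).

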